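# Slide the drip ramekin into the griddle's bay

## Robot

A 6-joint arm with a two-finger parallel gripper is mounted at the origin on the work surface. World frame = base frame: x ahead of the robot, y to its left, z up, the work surface at z = 0. Lengths are in mm, angles in rad, forces in N, time in s.
With the tool pointing down it reaches from about 350 to 875 mm from the base axis. Payload 4.2 kg.
Tool frame: the origin (TCP) lies between the finger pads; the fingertips stand 25 mm ahead of it and the grasp point (between the pads) lies 6 mm ahead of it; z points along the fingers, y is the line along which they close (so a half turn about z gives the same grasp; the last joint's range is limited). The gripper opens to 85 mm and grips with 20 to 120 N. Pads are 22 mm wide; open, the fingers measure 114 mm over their backs; the gripper's body (76 mm by 85 mm) begins 54 mm behind the grasp point. The pads swing forward as they close: fully open they stand 13 mm farther back than shut.
Start: joints at [-1.08, 0.385, 0.008, 0, -1.194, -0.259], TCP at [143.599, -608.259, 256.312] pointing down, gripper open.
Joint ranges: [-3.14, 3.14], [-1.21, 2.06], [-1.07, 1.41], [-3.16, 2.05], [-2.99, -0.16], [-3.1, 3.1]. Speed limits (rad/s): [2.79, 2.79, 3.14, 3.14, 3.14, 3.14].

## Interface

Orientations are given as a unit quaternion [x, y, z, w].
In Python, from bench import read_state, get_image, job_done gives the robot as it stands.
- The arm moves only by the tool play_rows, never from a script. Its argument "series" is a list of rows, each a list of 6 numbers: the shift along the world's x, y, z in mm, then the turn, a rotation vector about the world's x, y, z in units of 6 degrees (1.0 is 6 degrees). A call has 1 to 20 rows; each row shifts and turns the commanded pose from where the row before left it; what a row does not reach is not made up. A row lasts 1/12 s, in which the tool goes at most 41.7 mm and 7.16 degrees, less where a joint would pass 70% of its speed; a pose out of reach is approached as far as the arm can. A call is refused whole if a number of a shift passes 41.7 or a number of a turn 1, either way. A call with a gripper value outside its range is refused whole. "gripper" is the opening, from 0 (shut) to 1 (fully open), set as the call begins (left out, the last holds). The fingers move at their own pace and stop on an object; the grip force is fixed at half the most. Time passes only in rows, so rows that do not move let the fingers close. It gives the time, the measured TCP pose, the force, the opening and the grip force at its end, in the units of the state.
- read_state(): the state, without advancing time (a new reading comes with each control period).
- get_image(name): name is "side" or "top"; returns a dict with "image" (400x640x3 uint8, red, green, blue), "fx", "fy", "cx", "cy" (pixels), "dist_coeffs" ([k1, k2, p1, p2, k3] as OpenCV has them; the pictures are not rectified), "eye" and "rotation" of the camera in the world. Camera axes: x right, y down, z forward; pixel columns grow to the right and rows downward; lengths in mm; the calibration is good to about 2 mm. A picture is of the moment at which its call begins. There is no depth.
- job_done(): hands the job in; it is judged then, once.
The state is a dict: "clock": time; "joints": joint angles; "joint_vel": joint speeds; "joint_efforts": joint torques, N m; "position": TCP position; "ee_rot": TCP orientation; "contact_force": force on the tool from outside, world axes, zero at the start; "wrist_torque": the same for the moment, N m; "gripper_width": finger opening in mm; "grasp_force": force on a finger pad.
Only numpy, scipy, OpenCV 4.12 (cv2) and the standard library are available. Lean on these libraries where they do the work, as an engineer would, in place of code of your own. Each camera call takes 0.05 s, during which the arm holds its last target. There are 200 camera calls.

## Task

Slide the ramekin along the slab, without lifting or tipping it, round the butter dish and the mortar, touching neither, and into the drip bay in the front of the griddle. There press it gently home against the sprung rubber bumper hidden inside, holding it there for about half a second with roughly 10 N over and above what it takes to slide it, and never pressing with 15 N or more, then let go and leave it resting against the bumper. Leave everything else as it stands.

Things in the scene. Friction and masses are not known exactly. Their poses are not given: they have to be found in the camera images.
- ramekin_center (a point): Centre, 22 mm above the underside, of the ramekin: a loose, round, straight-sided open ceramic dish, outer diameter 92 mm, 44 mm tall, wall 5 mm, 0.22 to 0.45 kg, standing on the slab (z = 0). It slides when its side is pushed low down (about 0.5 to 5 N); two fingertips side by side behind it keep it from slipping off sideways. More than 20 N of the fingers on it is too much.
- ramekin: The same ramekin; origin at the centre of its underside, z up. Its yaw means nothing.
- griddle: Square nonstick countertop griddle, fixed, 280 mm wide (y; 340 mm over its side handles), 250 mm deep, top face 62 mm above the slab (68 mm at the side and rear rims). Origin on the slab in the middle of the mouth of its drip bay, which faces the robot; x points level, straight into the bay; z up.
- bay_mouth (a point): Same point as the griddle's origin, middle of the bay's mouth. The bay is open to the front and its floor is the bare slab; 108 mm wide between jambs with front edges rounded to 10 mm radius; its roof is 52 mm above the slab and begins 12 mm inside the mouth. Home, the ramekin still stands half out of the bay, so it can be pushed from outside.
- bay_depth (a point): Point on the bay's middle line 50 mm inside the mouth, 24 mm up, near the hidden rubber bumper (2.5 N per mm plus 1.6 N per 10 mm/s, 12 mm travel) on an adjustable stop. Its setting is unknown: the ramekin first touches it with its centre anywhere from 2 to 28 mm inside the mouth: creep in (10 mm/s) and feel for it. 15 N or more on it is too much. Eased off slowly, the ramekin stays against it.
- butter_dish: White rectangular lidded ceramic butter dish, stands fast, 110 mm (its x, which lies within 15 degrees of the world y) by 76 mm (its y), 50 mm tall. Origin at the centre of its underside. Must not be touched by the ramekin or the robot.
- mortar: Round stone mortar, stands fast, 96 mm across the rim, 48 mm tall; origin at the centre of its underside; must not be touched. Of butter dish and mortar one stands near the griddle's left front corner, the other nearer the robot (which is which varies). The ramekin starts to the left (+y) of both; the gap between them, over 120 mm, leads to the space before the griddle.
- whisk: Bystander: flat steel whisk lying on the slab, 250 mm long (its x), 60 mm wide, 18 mm high; origin under its middle.
- pitcher: Bystander: small glass pitcher, 84 mm across, 120 mm tall, with a handle to its +y; origin at the centre of its underside.
- pump_bottle: Bystander: empty stainless push-dispenser pump bottle, 68 mm across, 178 mm tall; origin at the centre of its underside.
- salt_jar: Bystander: glass jar with wooden cap, 56 mm across, 85 mm tall; origin at the centre of its underside.
- spoon: Bystander: wooden spoon lying on the slab, 190 mm long.
- cutter_ring: Bystander: thin steel pastry ring, 64 mm across, 35 mm tall; origin at the centre of its underside.
Mind the look-alikes: they are no part of the job. What is shaped like the ramekin but turquoise is not meant.

How it is judged (in metres and radians):
On the way, in this order (a step that is already met when the one before it is completed fails the run):
1. the ramekin's front edge is in the mouth of the bay (x of ramekin_center in the frame of griddle above -0.025 m and y of ramekin_center in the frame of griddle between -0.012 and 0.012 m).
2. the ramekin is pressed home in the bay with 5 to 15 N, for 0.3 s (x of ramekin_center in the frame of griddle above -0.002 m and y of ramekin_center in the frame of griddle between -0.012 and 0.012 m and contact force between ramekin and griddle between 5 and 15 N), for 0.3 s.
At the end, for the whole second after the job is handed in: The ramekin stands upright (within 0.05 rad) and at rest on the slab inside the bay, its centre at or beyond the mouth line (no more than 2 mm short of it) and within 12 mm of the bay's middle, and still rests against the bumper (more than 0.1 N) (x of ramekin_center in the frame of griddle above -0.002 m and y of ramekin_center in the frame of griddle between -0.012 and 0.012 m and contact force between ramekin and griddle above 0.1 N and angle between ramekin's own z axis and vertical below 0.05 rad and height (world z) of ramekin_center below 0.026 m and linear speed of ramekin below 0.01 m/s); the robot touches nothing.
It fails at once if the butter dish or the mortar is touched (more than 0.3 N) (contact force between any of butter_dish, mortar and anything else above 0.3 N).
It fails at once if the ramekin is lifted (10 mm) or tipped (0.25 rad) (height (world z) of ramekin_center above 0.032 m or angle between ramekin's own z axis and vertical above 0.25 rad).
It fails at once if the ramekin is pressed on the griddle with 15 N or more (contact force between ramekin and griddle above 15 N).
It fails at once if the fingers press on the ramekin with 20 N or more (contact force between the fingers and ramekin above 20 N).
It fails at once if a bystander is moved by more than 20 mm (distance of any of whisk, pitcher, pump_bottle, salt_jar, spoon, cutter_ring from where it was at the start of the episode above 0.02 m).
It also fails if it takes over 72 s, if anything falls off the work surface, if the arm or the gripper's body presses on something with over 40 N, if the wrist force passes 120 N, or if a joint passes its speed limit or range.

## Working session

There is one attempt and no reset: what is moved stays moved. The work goes in short steps, Python scripts to look and compute and a tool call to move; the robot and the scene stay as the last step left them, time stands still between calls to the robot, and variables do not carry over. Pictures are saved under pics/ and viewed, at most 10 in all, crops included, and the job is handed in when it is done.

Besides the shell and the picture viewer there is one more tool, called after "Request:" by a JSON object that holds its "api" and its "payload", one argument or row to a line. play_rows: Moves the arm, as the interface text tells. Its arguments: {"type":"object","properties":{"series":{"type":"array","items":{"type":"array","items":{"type":"number"}}},"gripper":{"type":"number"}},"required":["series"]}

```bash
mkdir -p pics
cat > h.py <<'E'
import numpy as np, cv2
from bench import read_state, get_image, job_done
def snap(name,fn):
    d=get_image(name); cv2.imwrite('pics/'+fn,d['image'][:,:,::-1]); return d
def K(d): return np.array([[d['fx'],0,d['cx']],[0,d['fy'],d['cy']],[0,0,1.]])
def px2w(d,uv,z):
    p=cv2.undistortPoints(np.array(uv,float).reshape(-1,1,2),K(d),np.array(d['dist_coeffs'],float)).reshape(-1,2)
    r=np.c_[p,np.ones(len(p))]@np.array(d['rotation']).T; e=np.array(d['eye'],float)
    return e+r*((np.array(z)-e[2])/r[:,2])[:,None]
def w2px(d,P):
    R=np.array(d['rotation']).T; t=-R@np.array(d['eye'],float)
    return cv2.projectPoints(np.array(P,float),cv2.Rodrigues(R)[0],t,K(d),np.array(d['dist_coeffs'],float))[0].reshape(-1,2)
E
python3 - <<'E'
from h import *
import pickle
for n in('top','side'):
    d=snap(n,n+'0.png'); pickle.dump(d,open(n+'.pkl','wb')); print({k:np.round(v,3).tolist() for k,v in d.items() if k!='image'})
print(read_state())
E
```

```text
{'fx': 519.103, 'fy': 519.103, 'cx': 318.93, 'cy': 200.667, 'dist_coeffs': [0.051, 0.0, 0.0, 0.0, 0.0], 'eye': [169.613, -2.036, 1858.952], 'rotation': [0.713, -0.694, 0.061, -0.074]}
{'fx': 361.249, 'fy': 361.249, 'cx': 323.145, 'cy': 203.412, 'dist_coeffs': [0.003, 0.0, 0.0, 0.0, 0.0], 'eye': [300.917, 808.4, 848.518], 'rotation': [-0.11, 0.913, -0.388, 0.057]}
{'clock': 0.1, 'joints': array([-1.08041779e+00,  3.85471718e-01,  6.77591510e-03, -4.32103663e-04,
       -1.19400309e+00, -2.58626271e-01]), 'joint_vel': array([ 0.00061514, -0.00211402,  0.00196195,  0.00161184, -0.00114593,
        0.00031305]), 'joint_efforts': array([-3.85147960e-04, -3.93318343e+01,  1.88930690e+01,  4.19791684e+00,
       -2.57619584e-03,  3.83301327e-06]), 'position': array([ 143.47997969, -607.82664586,  255.34140463]), 'ee_rot': array([-1.15537785e-01,  9.93302610e-01,  9.58809254e-04, -1.61086515e-04]), 'contact_force': array([-0.05921285, -0.05845614, -0.58658716]), 'wrist_torque': array([-0.0126895 , -0.01218381,  0.02199763]), 'grasp_force': 0.0, 'gripper_width': 85.07420468933768}
```

View pics/top0.png

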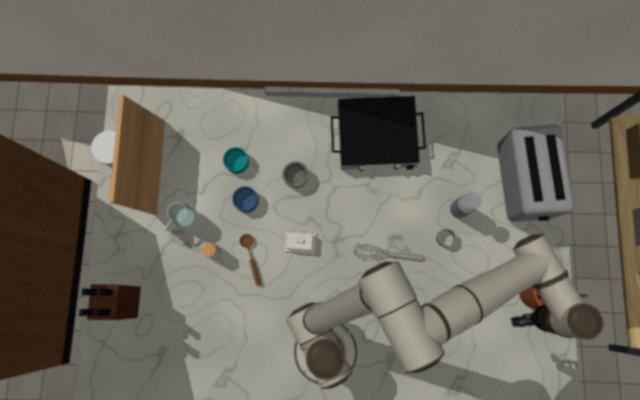

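View pics/side0.png

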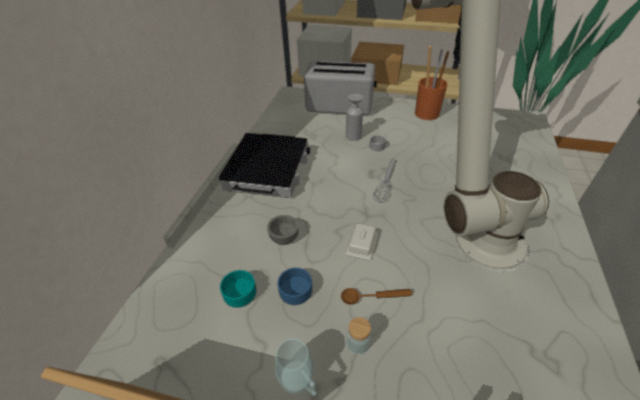

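The top view shows the blue dish at (246,200), the turquoise one at (236,160), the grey mortar at (296,175), the butter dish at (300,242) and the griddle front edge from (341,167) to (419,161). The things that could be taken for the ramekin are blue (246,200), turquoise (236,160, not meant), the mortar (296,175) and the cutter ring (448,240). I choose the blue one and check it in an enlarged crop.

```bash
sed -i "s/np.array(d\['rotation'\])/Rm(d)/" h.py
cat >> h.py <<'E'
from scipy.spatial.transform import Rotation as Ro
def Rm(d): return Ro.from_quat(d['rotation']).as_matrix()
E
python3 - <<'E'
from h import *
import pickle
d=pickle.load(open('top.pkl','rb'));im=d['image'][:,:,::-1]
c=cv2.resize(im[85:260,220:435],None,fx=3.7,fy=3.4,interpolation=cv2.INTER_CUBIC)
c=cv2.resize(im[85:260,220:440],None,fx=3.4,fy=3.4,interpolation=cv2.INTER_CUBIC)
cv2.imwrite('pics/c1.png',np.clip(c*1.3,0,255).astype(np.uint8)); print(c.shape)
s=pickle.load(open('side.pkl','rb'));im=s['image'][:,:,::-1]
c=cv2.resize(im[120:320,205:405],None,fx=3,fy=3,interpolation=cv2.INTER_CUBIC)
cv2.imwrite('pics/c2.png',np.clip(c*1.3,0,255).astype(np.uint8))
print(px2w(d,[(246,200),(296,175),(300,242)],[44,48,50]))
E
```

```text
(595, 748, 3)
[[515.45673498 297.36202446  44.        ]
 [610.49330889 122.03279459  48.        ]
 [369.55701246  99.12163719  50.        ]]
```

View pics/c1.png

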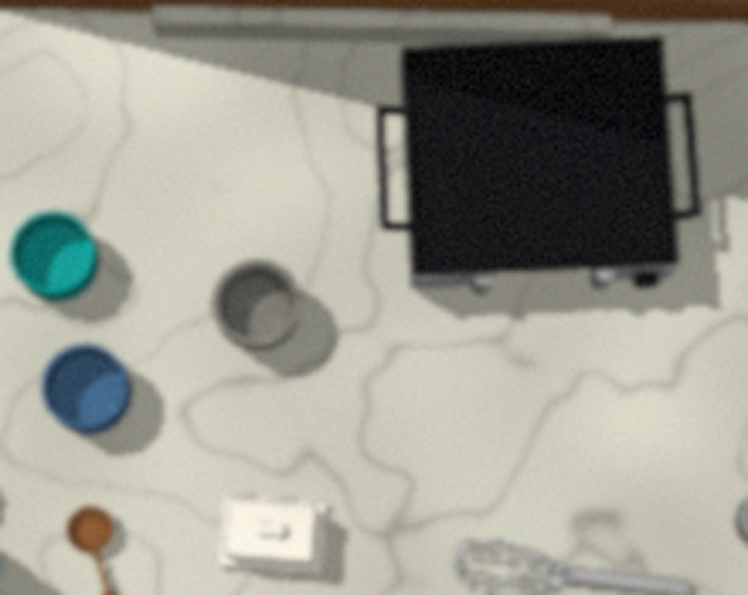

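View pics/c2.png

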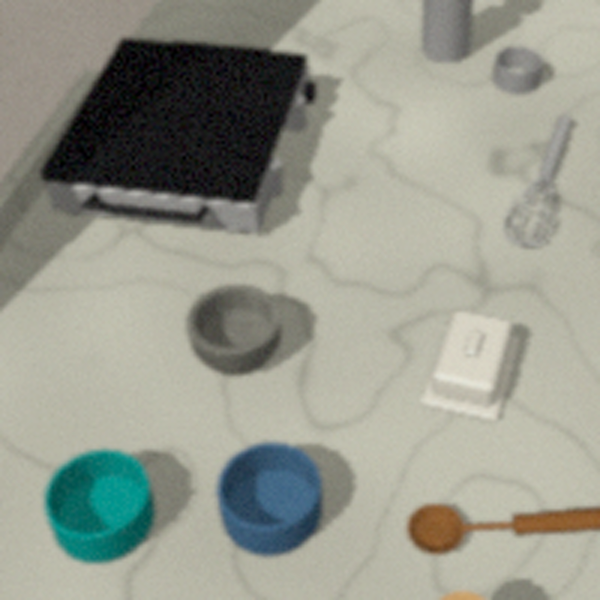

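The crops show the blue ramekin (rim centre at crop (87,389)), the turquoise look-alike beside it, the mortar rim centre at (256,304), the butter dish top, and the griddle top's corners (404,48), (661,39), (676,262) and (414,273). The front face's foot runs from about (415,286) to (676,275).

Run:
```python
from h import *
import pickle
d=pickle.load(open('top.pkl','rb'));s=pickle.load(open('side.pkl','rb'))
T=lambda p:(np.array(p)+.5)/3.4-.5+[220,85]
S=lambda p:(np.array(p)+.5)/3-.5+[205,120]
np.set_printoptions(precision=1,suppress=True)
print('top: ram,mortar,\n',px2w(d,T([(87.5,389),(256.5,304)]),[44,48]))
print('butter base corners z0?\n',px2w(d,T([(220,567),(226,495),(327,508),(322,570)]),[10]*4))
print('griddle top BL BR FR FL\n',px2w(d,T([(404,48),(661,39),(676,262),(414,273)]),[62]*4))
print('front foot FL FR\n',px2w(d,T([(415,286),(676,275)]),[0,0]),'\n at62\n',px2w(d,T([(415,286),(676,275)]),[62,62]))
print('handles\n',px2w(d,T([(380,228),(697,214),(378,107),(690,94)]),[50]*4))
print('side: ram bottom ell, rim; mortar rim\n',px2w(s,S([(270.5,487),(234,326)]),[44,48]))
print('griddle top s: BL? \n',px2w(s,S([(122,40),(306,57),(262,198),(45,175)]),[62]*4))
print('foot corner FL front\n',px2w(s,S([(257,235),(262,232)]),[0,0]))
print('butter top s\n',px2w(s,S([(455,312),(518,320),(492,403),(435,390)]),[50]*4))
print('butter flange s\n',px2w(s,S([(422,402),(499,417),(522,322)]),[5]*3))
```

```text
top: ram,mortar,
 [[518.8 299.8  44. ]
 [613.9 125.4  48. ]]
butter base corners z0?
 [[339.  155.9  10. ]
 [415.  152.7  10. ]
 [404.   45.6  10. ]
 [338.6  49.   10. ]]
griddle top BL BR FR FL
 [[ 897.   -24.    62. ]
 [ 912.5 -298.9   62. ]
 [ 666.  -313.4   62. ]
 [ 647.9  -39.8   62. ]]
front foot FL FR
 [[ 649.9  -42.5    0. ]
 [ 668.6 -324.1    0. ]] 
 at62
 [[ 633.8  -41.1   62. ]
 [ 652.  -313.3   62. ]]
handles
 [[ 699.5   -3.    50. ]
 [ 722.3 -337.9   50. ]
 [ 834.4    2.4   50. ]
 [ 855.7 -331.5   50. ]]
side: ram bottom ell, rim; mortar rim
 [[519.8 305.3  44. ]
 [611.  135.5  48. ]]
griddle top s: BL? 
 [[ 915.8 -303.3   62. ]
 [ 666.7 -318.7   62. ]
 [ 637.3  -41.3   62. ]
 [ 891.   -23.4   62. ]]
foot corner FL front
 [[649.6 -45.1   0. ]
 [645.5 -51.3   0. ]]
butter top s
 [[400.   68.1  50. ]
 [337.2  64.4  50. ]
 [345.9 173.4  50. ]
 [400.2 170.6  50. ]]
butter flange s
 [[415.2 152.3   5. ]
 [339.2 152.9   5. ]
 [334.8  24.3   5. ]]
```

Request:
{"api": "play_rows", "payload": {
  "gripper": 0.59,
  "series": [
    [37.7,30.8,0,0,0,0],
    [37.7,30.8,0,0,0,0],
    [37.7,30.8,0,0,0,0.8],
    [37.7,30.8,0,0,0,0.8],
    [37.7,30.8,0,0,0,0.8],
    [37.7,30.8,0,0,0,0.8],
    [37.7,30.8,0,0,0,0.8],
    [37.7,30.8,0,0,0,0.8],
    [37.7,30.8,0,0,0,0.8],
    [37.7,30.8,0,0,0,0.8],
    [8.8,37.5,0,0,0,0.8],
    [8.8,37.5,0,0,0,0.8],
    [8.8,37.5,0,0,0,0.8],
    [8.8,37.5,0,0,0,0.8],
    [8.8,37.5,0,0,0,0.8],
    [8.8,37.5,0,0,0,0.8],
    [8.8,37.5,0,0,0,0.8],
    [8.8,37.5,0,0,0,0.8]
  ]
}}

```text
clock: 1.6
position: [536.4, -42.7, 256.1]
ee_rot: [0.709, -0.705, -0.0, 0.0]
contact_force: [-0.4, -0.8, 0.3]
gripper_width: 50.3
grasp_force: 0.0
```

Request:
{"api": "play_rows", "payload": {
  "series": [
    [-6.6,37.5,0,0,0,0],
    [-6.6,37.5,0,0,0,0],
    [-6.6,37.5,0,0,0,0],
    [-6.6,37.5,0,0,0,0],
    [-6.6,37.5,0,0,0,0],
    [-6.6,37.5,0,0,0,0],
    [-6.6,37.5,0,0,0,0],
    [-6.6,37.5,0,0,0,0],
    [-6.6,37.5,0,0,0,0],
    [-6.6,37.5,0,0,0,0],
    [0,0,-30,0,0,0],
    [0,0,-40,0,0,0],
    [0,0,-40,0,0,0],
    [0,0,-30,0,0,0],
    [0,0,0,0,0,0],
    [0,0,0,0,0,0]
  ]
}}

```text
clock: 2.93
position: [470.3, 329.7, 115.1]
ee_rot: [0.708, -0.706, 0.0, 0.002]
contact_force: [0.4, 0.5, 0.9]
gripper_width: 50.4
grasp_force: 0.0
```

Run:
```python
from h import *
d=snap('side','s1.png'); s=read_state(); R=Ro.from_quat(s['ee_rot']).as_matrix()
print(s['position'],R[:,1],R[:,2],s['gripper_width'],s['joints'],s['clock'],s['contact_force'])
u=w2px(d,[s['position']])[0];print(u)
c=d['image'][160:320,230:410,::-1]; cv2.imwrite('pics/s1c.png',cv2.resize(c,None,fx=3.5,fy=3.5,interpolation=cv2.INTER_CUBIC))
```

```text
[471.44863483 330.85897241 117.25305351] [-0.9999971  -0.00207194 -0.00122992] [ 1.22962144e-03  1.43127586e-04 -9.99999234e-01] 50.36474448270563 [ 0.89349363  0.43796601 -0.29548492  0.00117005 -0.8364636  -0.89220527] 2.9833 [ 0.35536024  0.88879595 -0.10670146]
[308.59160741 277.41331501]
```

View pics/s1c.png

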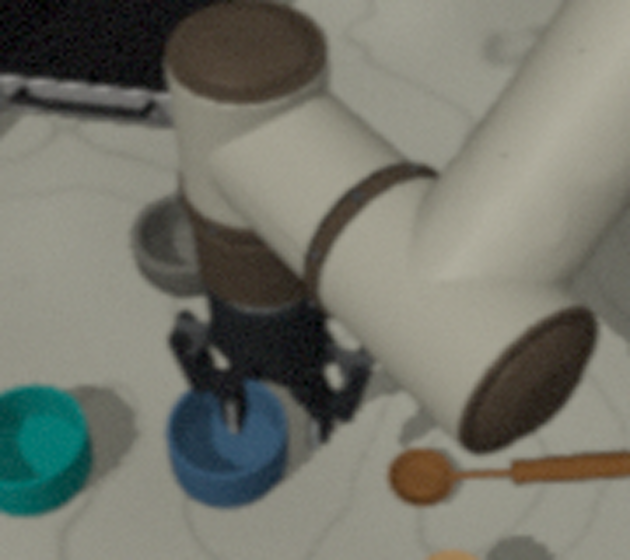

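The crop shows the two fingertips above the blue ramekin (near tip at crop (235,430)), the arm clear of everything, and the tool short of its target by about (50,41). I now go behind the ramekin and part of the way down.

Request:
{"api": "play_rows", "payload": {
  "series": [
    [12,15,0,0,0,0],
    [20,15,0,0,0,0],
    [17,13,0,0,0,0],
    [0,0,0,0,0,0],
    [0,0,-20,0,0,0],
    [0,0,-20,0,0,0],
    [0,0,-15,0,0,0],
    [0,0,-10,0,0,0],
    [0,0,0,0,0,0],
    [0,0,0,0,0,0]
  ]
}}

```text
clock: 3.82
position: [520.3, 373.9, 52.8]
ee_rot: [0.708, -0.706, 0.0, -0.001]
contact_force: [0.1, 0.1, 1.0]
gripper_width: 50.6
grasp_force: 0.0
```

Run:
```python
from h import *
d=snap('side','s2.png'); s=read_state(); p=s['position']
print(p,s['clock'],s['contact_force'])
u=w2px(d,[p+[sx,0,-dz] for sx in(-25,25) for dz in(12,18,25)])-[250,230];print(u*6)
c=d['image'][230:320,250:350,::-1]; cv2.imwrite('pics/s2c.png',cv2.resize(c,None,fx=6,fy=6,interpolation=cv2.INTER_CUBIC))
```

```text
[520.55682436 374.1666949   53.24550384] 3.8667 [0.40100093 0.70205518 0.49289388]
[[275.31638417 464.84665298]
 [276.32272011 472.37427151]
 [277.48512767 481.0695318 ]
 [161.24874767 439.50327913]
 [162.76386692 447.06799441]
 [164.51413893 455.8069965 ]]
```

View pics/s2c.png

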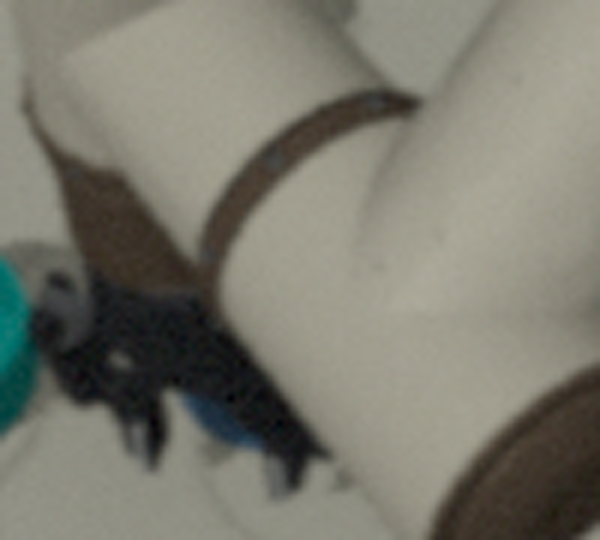

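Both tips are behind the ramekin, at crop (150,468) and (285,495), about 30 mm above the slab. I now lower the tool and make gentle contact.

Request:
{"api": "play_rows", "payload": {
  "series": [
    [0,0,-10,0,0,0],
    [0,0,-9,0,0,0],
    [0,0,0,0,0,0],
    [0,-5,0,0,0,0],
    [0,-5,0,0,0,0],
    [0,-4,0,0,0,0],
    [0,-3,0,0,0,0],
    [0,-3,0,0,0,0],
    [0,-3,0,0,0,0],
    [0,-3,0,0,0,0],
    [0,-3,0,0,0,0],
    [0,-3,0,0,0,0],
    [0,-4,0,0,0,0]
  ]
}}

```text
clock: 4.95
position: [519.9, 337.8, 32.6]
ee_rot: [0.708, -0.706, -0.0, -0.001]
contact_force: [-0.2, 2.2, 1.3]
gripper_width: 50.2
grasp_force: 1.2
```

Request:
{"api": "play_rows", "payload": {
  "series": [
    [-1,-5,0,0,0,0],
    [-1.5,-6,0,0,0,0],
    [-2,-7,0,0,0,0],
    [-2,-7,0,0,0,0],
    [-2,-7,0,0,0,0],
    [-2,-7,0,0,0,0],
    [-2,-7,0,0,0,0],
    [-2,-7,0,0,0,0],
    [-2,-7,0,0,0,0],
    [-2,-7,0,0,0,0],
    [-2,-7,0,0,0,0],
    [-2,-7,0,0,0,0]
  ]
}}

```text
clock: 5.95
position: [497.2, 255.9, 32.5]
ee_rot: [0.708, -0.707, 0.0, -0.0]
contact_force: [0.6, 3.2, 1.8]
gripper_width: 50.1
grasp_force: 1.7
```

Run:
```python
from h import *
d=snap('top','t2.png'); s=read_state(); p=s['position']
print(p,s['clock'],s['contact_force'])
print(w2px(d,[p,p-[0,49,p[2]-44]]))
c=d['image'][130:270,220:380,::-1]; cv2.imwrite('pics/t2c.png',cv2.resize(c,None,fx=4,fy=4,interpolation=cv2.INTER_CUBIC))
```

```text
[496.1699655  254.26007186  32.23027125] 6.0 [0.94742445 0.51931003 2.38730979]
[[258.22642327 206.20555045]
 [271.53904839 205.95035796]]
```

View pics/t2c.png

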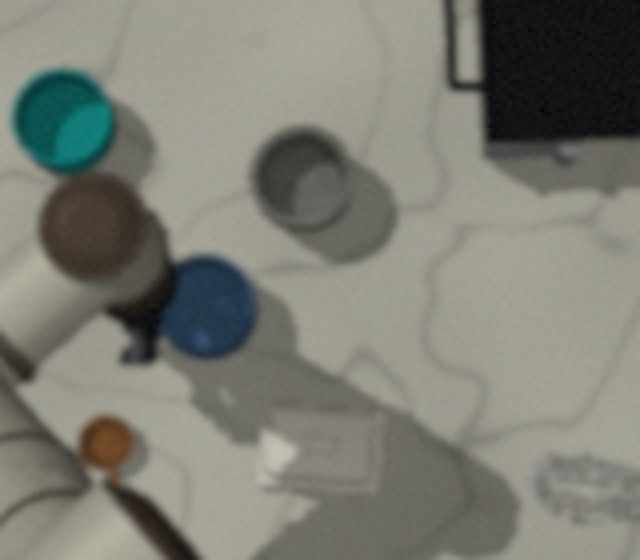

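The crop shows the ramekin nestled in the fingers, centre at crop (207,306), as predicted. The mortar's near edge is at about row 230 and the butter dish's far edge at about row 405, so I steer 8 mm nearer the robot and carry on.

Request:
{"api": "play_rows", "payload": {
  "series": [
    [-1,-5,0,0,0,0],
    [-1,-7,0,0,0,0],
    [-1.5,-8,0,0,0,0],
    [-1.5,-8,0,0,0,0],
    [-1.5,-8,0,0,0,0],
    [-1,-8,0,0,0,0],
    [-0.5,-8,0,0,0,0],
    [0,-8,0,0,0,0],
    [0,-8,0,0,0,0],
    [0,-8,0,0,0,0],
    [0,-8,0,0,0,0],
    [0,-8,0,0,0,0],
    [0,-8,0,0,0,0],
    [0,-8,0,0,0,0],
    [0,-8,0,0,0,0]
  ]
}}

```text
clock: 7.25
position: [489.0, 139.4, 32.2]
ee_rot: [0.708, -0.707, -0.0, 0.0]
contact_force: [-0.1, 2.9, -0.3]
gripper_width: 50.5
grasp_force: 1.1
```

Request:
{"api": "play_rows", "payload": {
  "series": [
    [0,-8,0,0,0,0],
    [0,-8,0,0,0,0],
    [0,-8,0,0,0,0],
    [0,-8,0,0,0,0],
    [0,-8,0,0,0,0],
    [0,-8,0,0,0,0],
    [0,-8,0,0,0,0],
    [0,-8,0,0,0,0],
    [0,-8,0,0,0,0],
    [0,-8,0,0,0,0],
    [0,-8,0,0,0,0],
    [0,-8,0,0,0,0],
    [0,-8,0,0,0,0],
    [0,-8,0,0,0,0],
    [0,-8,0,0,0,0],
    [0,-8,0,0,0,0],
    [0,-8,0,0,0,0],
    [0,-8,0,0,0,0]
  ]
}}

```text
clock: 8.75
position: [489.1, -4.5, 32.3]
ee_rot: [0.708, -0.707, -0.0, 0.0]
contact_force: [1.0, 1.3, -1.6]
gripper_width: 50.4
grasp_force: 0.9
```

Request:
{"api": "play_rows", "payload": {
  "series": [
    [0,-8,0,0,0,0],
    [0,-8,0,0,0,0],
    [0,-8,0,0,0,0],
    [0,-8,0,0,0,0],
    [0,-8,0,0,0,0],
    [0,-8,0,0,0,0],
    [0,-8,0,0,0,0],
    [0,-8,0,0,0,0],
    [0,-8,0,0,0,0],
    [0,-8,0,0,0,0],
    [0,-8,0,0,0,0],
    [0,-8,0,0,0,0],
    [0,-8,0,0,0,0],
    [0,-8,0,0,0,0],
    [0,-8,0,0,0,0],
    [0,-6,0,0,0,0],
    [0,-4,0,0,0,0],
    [0,-1,0,0,0,0],
    [0,0,0,0,0,0],
    [0,0,0,0,0,0]
  ]
}}

```text
clock: 10.42
position: [489.3, -134.7, 32.4]
ee_rot: [0.708, -0.706, 0.0, 0.0]
contact_force: [0.1, 0.0, 0.3]
gripper_width: 50.4
grasp_force: 0.0
```

Request:
{"api": "play_rows", "payload": {
  "series": [
    [0,3,0,0,0,0],
    [0,8,0,0,0,0],
    [0,12,0,0,0,0],
    [0,12,0,0,0,0],
    [0,5,15,0,0,0],
    [0,0,30,0,0,0],
    [0,0,35,0,0,0],
    [-15,0,20,0,0,0],
    [-30,0,0,0,0,0],
    [-30,0,0,0,0,0],
    [-30,0,0,0,0,0],
    [0,0,0,0,0,0]
  ]
}}

```text
clock: 11.42
position: [377.4, -94.5, 131.6]
ee_rot: [0.707, -0.707, -0.002, 0.002]
contact_force: [-0.6, -0.3, 0.2]
gripper_width: 50.2
grasp_force: 0.0
```

Run:
```python
from h import *
d=snap('top','t3.png'); s=read_state(); p=s['position']
print(p,s['clock'],s['contact_force'],s['joints'])
print(w2px(d,[[490,-187,44]])-[300,90])
c=d['image'][90:270,300:480,::-1]; cv2.imwrite('pics/t3c.png',np.clip(1.4*cv2.resize(c,None,fx=3.3,fy=3.3,interpolation=cv2.INTER_CUBIC),0,255))
```

```text
[381.08380202 -94.34096929 132.3655474 ] 11.4667 [ 0.29352905  0.44503283 -0.77039779] [ 1.76180788e-01  1.39271681e-01 -7.03576019e-01 -6.96343917e-04
 -7.29152057e-01 -1.73487974e-01]
[[ 82.01518299 120.396977  ]][ WARN:0@0.515] global loadsave.cpp:1063 imwrite_ Unsupported depth image for selected encoder is fallbacked to CV_8U.
```

View pics/t3c.png

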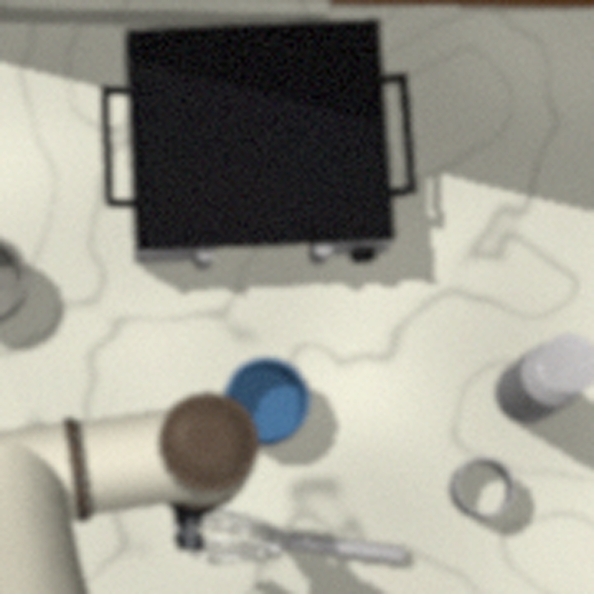

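The crop shows the ramekin at crop (266,401), about (488,-184) in the world, free before the bay. The griddle front's middle is at column 265, with the knobs at 205 and 322, and the whisk is undisturbed. I now turn the tool and go round behind the ramekin.

Request:
{"api": "play_rows", "payload": {
  "series": [
    [2,-6,0,0,0,-0.9],
    [2,-6,0,0,0,-0.9],
    [2,-6,0,0,0,-0.9],
    [2,-6,0,0,0,-0.9],
    [2,-6,0,0,0,-0.9],
    [2,-6,0,0,0,-0.9],
    [2,-6,0,0,0,-0.9],
    [2,-6,0,0,0,-0.9],
    [3,-6,0,0,0,-0.9],
    [3,-6,0,0,0,-0.9],
    [3,-6,0,0,0,-0.9],
    [3,-6,0,0,0,-0.9],
    [3,-6,0,0,0,-0.9],
    [3,-6,0,0,0,-0.9],
    [3,-6,0,0,0,-0.9],
    [3,-6,0,0,0,-0.9],
    [0,0,0,0,0,0],
    [0,0,0,0,0,0]
  ]
}}

```text
clock: 12.97
position: [424.9, -190.5, 132.2]
ee_rot: [-0.033, 0.999, -0.0, 0.0]
contact_force: [0.3, 0.4, 0.0]
gripper_width: 50.3
grasp_force: 0.0
```

Run:
```python
from h import *
s=read_state(); R=Ro.from_quat(s['ee_rot']).as_matrix()
print(s['position'],np.degrees(np.arctan2(R[1,1],R[0,1])),R[:,2])
```

```text
[ 424.85178999 -190.46373658  132.1724917 ] 93.81632334415191 [ 9.27551122e-05 -6.85814105e-05 -9.99999993e-01]
```

Request:
{"api": "play_rows", "payload": {
  "series": [
    [-5,0,-20,0,0,0],
    [0,0,-25,0,0,0],
    [0,0,-25,0,0,0],
    [0,0,-20,0,0,0],
    [0,0,-10,0,0,0],
    [0,0,0,0,0,0],
    [3,0,0,0,0,0],
    [3,0,0,0,0,0],
    [3,0,0,0,0,0],
    [3,0,0,0,0,0],
    [3,0,0,0,0,0],
    [3,0,0,0,0,0],
    [3,0,0,0,0,0],
    [3,0.2,0,0,0,0],
    [3,0.2,0,0,0,0],
    [3,0.2,0,0,0,0]
  ]
}}

```text
clock: 14.3
position: [448.5, -189.9, 32.1]
ee_rot: [-0.032, 0.999, 0.0, -0.001]
contact_force: [-1.5, 0.9, 1.4]
gripper_width: 50.7
grasp_force: 1.4
```

Request:
{"api": "play_rows", "payload": {
  "series": [
    [5,0.3,0,0,0,0],
    [6,0.4,0,0,0,0],
    [6,0.4,0,0,0,0],
    [6,0.4,0,0,0,0],
    [6,0.4,0,0,0,0],
    [6,0.4,0,0,0,0],
    [6,0.4,0,0,0,0],
    [6,0.4,0,0,0,0],
    [6,0.4,0,0,0,0],
    [6,0.4,0,0,0,0],
    [5,0.3,0,0,0,0],
    [5,0.3,0,0,0,0],
    [4,0.2,0,0,0,0],
    [2,0.1,0,0,0,0],
    [0,0,0,0,0,0]
  ]
}}

```text
clock: 15.55
position: [525.0, -185.2, 32.4]
ee_rot: [-0.032, 0.999, -0.0, 0.001]
contact_force: [0.5, 0.3, -0.7]
gripper_width: 50.3
grasp_force: 0.1
```

Run:
```python
from h import *
d=snap('top','t4.png'); s=read_state(); p=s['position']
print(p,s['clock'],s['contact_force'])
print((w2px(d,[np.r_[p[:2]+49.6*np.array([.998,.063]),44]])-[320,100])*4)
c=d['image'][100:250,320:470,::-1]; cv2.imwrite('pics/t4c.png',cv2.resize(c,None,fx=4,fy=4,interpolation=cv2.INTER_CUBIC))
```

```text
[ 525.02386384 -185.26653183   32.54262127] 15.6 [ 0.52274633 -0.37675992 -0.22326942]
[[243.07759456 348.15756013]]
```

View pics/t4c.png

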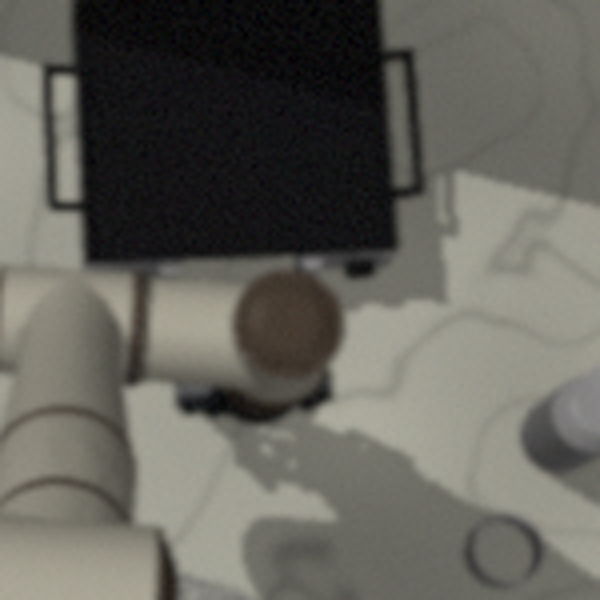

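The crop shows the arm hiding the ramekin, with the fingers at (195,400) and (320,390) square to the griddle front. The pose reading puts the ramekin on the bay's middle line, 82 mm short of the mouth.

Request:
{"api": "play_rows", "payload": {
  "series": [
    [3,0.2,0,0,0,0],
    [5,0.3,0,0,0,0],
    [5,0.3,0,0,0,0],
    [5,0.3,0,0,0,0],
    [5,0.3,0,0,0,0],
    [5,0.3,0,0,0,0],
    [5,0.3,0,0,0,0],
    [4,0.3,0,0,0,0],
    [3,0.2,0,0,0,0],
    [2,0.1,0,0,0,0],
    [2,0.1,0,0,0,0],
    [2,0.1,0,0,0,0]
  ]
}}

```text
clock: 16.6
position: [570.1, -182.4, 32.3]
ee_rot: [-0.032, 0.999, 0.0, -0.0]
contact_force: [-4.9, -0.1, 3.3]
gripper_width: 50.5
grasp_force: 2.3
```

Request:
{"api": "play_rows", "payload": {
  "series": [
    [2,0.1,0,0,0,0],
    [2,0.1,0,0,0,0],
    [2,0.1,0,0,0,0],
    [2,0.1,0,0,0,0],
    [2,0.1,0,0,0,0],
    [2,0.1,0,0,0,0]
  ]
}}

```text
clock: 17.1
position: [582.4, -181.8, 32.3]
ee_rot: [-0.032, 0.999, 0.0, -0.0]
contact_force: [-3.5, -0.4, 2.7]
gripper_width: 50.6
grasp_force: 2.3
```

Request:
{"api": "play_rows", "payload": {
  "series": [
    [1.5,0.1,0,0,0,0],
    [1.5,0.1,0,0,0,0],
    [1.5,0.1,0,0,0,0],
    [1.5,0.1,0,0,0,0],
    [1.5,0.1,0,0,0,0],
    [1.5,0.1,0,0,0,0],
    [1.5,0.1,0,0,0,0],
    [1.5,0.1,0,0,0,0]
  ]
}}

```text
clock: 17.77
position: [594.3, -181.0, 32.3]
ee_rot: [-0.032, 0.999, -0.0, 0.0]
contact_force: [-4.7, 0.6, 3.6]
gripper_width: 50.2
grasp_force: 2.3
```

Request:
{"api": "play_rows", "payload": {
  "series": [
    [0.8,0.05,0,0,0,0],
    [0.8,0.05,0,0,0,0],
    [0.8,0.05,0,0,0,0],
    [0.8,0.05,0,0,0,0]
  ]
}}

```text
clock: 18.1
position: [597.4, -180.8, 32.3]
ee_rot: [-0.032, 0.999, 0.0, -0.0]
contact_force: [-4.6, -1.1, 2.7]
gripper_width: 50.8
grasp_force: 2.3
```

Request:
{"api": "play_rows", "payload": {
  "series": [
    [0.8,0.05,0,0,0,0],
    [0.8,0.05,0,0,0,0],
    [0.8,0.05,0,0,0,0],
    [0.8,0.05,0,0,0,0]
  ]
}}

```text
clock: 18.43
position: [600.6, -180.6, 32.3]
ee_rot: [-0.032, 0.999, 0.0, 0.0]
contact_force: [-4.6, 0.2, 3.9]
gripper_width: 50.3
grasp_force: 2.4
```

Request:
{"api": "play_rows", "payload": {
  "series": [
    [0.8,0.05,0,0,0,0],
    [0.8,0.05,0,0,0,0],
    [0.8,0.05,0,0,0,0],
    [0.8,0.05,0,0,0,0]
  ]
}}

```text
clock: 18.77
position: [603.9, -180.4, 32.3]
ee_rot: [-0.032, 0.999, 0.0, 0.0]
contact_force: [-4.2, -0.6, 3.5]
gripper_width: 50.7
grasp_force: 2.4
```

Request:
{"api": "play_rows", "payload": {
  "series": [
    [0.8,0.05,0,0,0,0],
    [0.8,0.05,0,0,0,0],
    [0.8,0.05,0,0,0,0]
  ]
}}

```text
clock: 19.02
position: [606.2, -180.3, 32.3]
ee_rot: [-0.032, 0.999, 0.0, -0.0]
contact_force: [-3.6, -0.9, 3.6]
gripper_width: 50.5
grasp_force: 2.4
```

Request:
{"api": "play_rows", "payload": {
  "series": [
    [0.8,0.05,0,0,0,0],
    [0.8,0.05,0,0,0,0],
    [0.8,0.05,0,0,0,0]
  ]
}}

```text
clock: 19.27
position: [608.0, -180.2, 32.3]
ee_rot: [-0.032, 0.999, 0.0, -0.001]
contact_force: [-6.0, -0.7, 4.5]
gripper_width: 50.4
grasp_force: 3.5
```

Request:
{"api": "play_rows", "payload": {
  "series": [
    [0.8,0.05,0,0,0,0],
    [0.8,0.05,0,0,0,0]
  ]
}}

```text
clock: 19.43
position: [608.5, -180.2, 32.2]
ee_rot: [-0.032, 0.999, 0.0, -0.002]
contact_force: [-7.9, -1.2, 6.0]
gripper_width: 50.7
grasp_force: 4.4
```

Request:
{"api": "play_rows", "payload": {
  "series": [
    [0.8,0.05,0,0,0,0]
  ]
}}

```text
clock: 19.52
position: [608.8, -180.2, 32.2]
ee_rot: [-0.032, 0.999, 0.0, -0.003]
contact_force: [-9.3, -0.7, 7.7]
gripper_width: 50.5
grasp_force: 5.1
```

Request:
{"api": "play_rows", "payload": {
  "series": [
    [0.6,0,0.5,0,0,0]
  ]
}}

```text
clock: 19.6
position: [609.2, -180.1, 32.3]
ee_rot: [-0.032, 0.999, 0.0, -0.003]
contact_force: [-8.3, -0.6, 4.0]
gripper_width: 50.3
grasp_force: 4.3
```

Run:
```python
from h import *
s=read_state()
print(s['position'],s['contact_force'],s['wrist_torque'],s['grasp_force'],Ro.from_quat(s['ee_rot']).as_matrix()[:,2])
```

```text
[ 609.1580264  -180.10664829   32.28033706] [-8.32254268 -0.61692005  4.03668305] [-0.24811791  2.04607894 -0.01087629] 4.325161529704928 [-5.66466891e-03  5.14426397e-04 -9.99983823e-01]
```

Request:
{"api": "play_rows", "payload": {
  "series": [
    [0.8,0.05,0.3,0,0,0]
  ]
}}

```text
clock: 19.68
position: [609.5, -180.0, 32.3]
ee_rot: [-0.032, 0.999, 0.0, -0.003]
contact_force: [-9.4, -1.0, 3.5]
gripper_width: 50.6
grasp_force: 4.8
```

Request:
{"api": "play_rows", "payload": {
  "series": [
    [0.8,0.05,0.2,0,0,0]
  ]
}}

```text
clock: 19.77
position: [609.8, -180.0, 32.3]
ee_rot: [-0.032, 0.999, 0.001, -0.004]
contact_force: [-10.4, -0.9, 4.2]
gripper_width: 50.7
grasp_force: 5.2
```

Request:
{"api": "play_rows", "payload": {
  "series": [
    [0.8,0.05,0.2,0,0,0],
    [0.8,0.05,0.2,0,0,0]
  ]
}}

```text
clock: 19.93
position: [610.4, -179.9, 32.3]
ee_rot: [-0.031, 0.999, 0.001, -0.005]
contact_force: [-11.3, -1.0, 3.6]
gripper_width: 50.4
grasp_force: 5.8
```

Request:
{"api": "play_rows", "payload": {
  "series": [
    [0.8,0.05,0.2,0,0,0]
  ]
}}

```text
clock: 20.02
position: [610.7, -179.9, 32.3]
ee_rot: [-0.031, 0.999, 0.001, -0.006]
contact_force: [-11.9, -1.5, 4.1]
gripper_width: 50.5
grasp_force: 6.1
```

Request:
{"api": "play_rows", "payload": {
  "series": [
    [0.8,0.05,0.2,0,0,0],
    [0.7,0.05,0.2,0,0,0]
  ]
}}

```text
clock: 20.18
position: [611.3, -179.8, 32.4]
ee_rot: [-0.031, 0.999, 0.001, -0.007]
contact_force: [-12.8, -1.3, 4.7]
gripper_width: 50.4
grasp_force: 6.6
```

Request:
{"api": "play_rows", "payload": {
  "series": [
    [0,0,0,0,0,0],
    [0,0,0,0,0,0],
    [0,0,0,0,0,0],
    [0,0,0,0,0,0],
    [0,0,0,0,0,0],
    [0,0,0,0,0,0]
  ]
}}

```text
clock: 20.68
position: [611.3, -179.8, 32.4]
ee_rot: [-0.031, 0.999, 0.001, -0.007]
contact_force: [-13.5, -2.0, 5.6]
gripper_width: 50.7
grasp_force: 6.3
```

Request:
{"api": "play_rows", "payload": {
  "series": [
    [-0.4,0,0,0,0,0],
    [-0.4,0,0,0,0,0],
    [-0.4,0,0,0,0,0],
    [-0.4,0,0,0,0,0],
    [-0.4,0,0,0,0,0],
    [-0.4,0,0,0,0,0],
    [-0.4,0,0,0,0,0],
    [-0.4,0,0,0,0,0],
    [-0.4,0,0,0,0,0],
    [-0.4,0,0,0,0,0],
    [-0.4,0,0,0,0,0],
    [-0.4,0,0,0,0,0]
  ]
}}

```text
clock: 21.68
position: [610.2, -179.7, 32.4]
ee_rot: [-0.031, 1.0, 0.0, -0.003]
contact_force: [-5.2, -1.6, -2.6]
gripper_width: 50.6
grasp_force: 3.0
```

Request:
{"api": "play_rows", "payload": {
  "series": [
    [-0.4,0,0,0,0,0],
    [-0.4,0,0,0,0,0],
    [-0.4,0,0,0,0,0],
    [-0.4,0,0,0,0,0],
    [-0.4,0,0,0,0,0],
    [-0.4,0,0,0,0,0],
    [-0.4,0,0,0,0,0],
    [-0.4,0,0,0,0,0],
    [-0.4,0,0,0,0,0],
    [-0.4,0,0,0,0,0]
  ]
}}

```text
clock: 22.52
position: [608.9, -179.6, 34.6]
ee_rot: [-0.032, 0.999, -0.0, 0.001]
contact_force: [-2.3, -1.2, -1.7]
gripper_width: 50.1
grasp_force: 1.5
```

Request:
{"api": "play_rows", "payload": {
  "series": [
    [-0.3,0,0,0,0,0],
    [-0.3,0,0,0,0,0],
    [-0.3,0,0,0,0,0],
    [-0.3,0,0,0,0,0],
    [-0.3,0,0,0,0,0],
    [-0.3,0,0,0,0,0],
    [-0.3,0,0,0,0,0],
    [-0.3,0,0,0,0,0],
    [-0.3,0,0,0,0,0],
    [-0.3,0,0,0,0,0]
  ]
}}

```text
clock: 23.35
position: [605.6, -179.6, 34.5]
ee_rot: [-0.032, 0.999, -0.0, 0.0]
contact_force: [-0.0, -0.3, 0.0]
gripper_width: 50.3
grasp_force: 0.0
```

Request:
{"api": "play_rows", "payload": {
  "series": [
    [-0.4,0,0,0,0,0],
    [-0.4,0,0,0,0,0],
    [-0.4,0,0,0,0,0],
    [-0.4,0,0,0,0,0],
    [-0.5,0,0,0,0,0],
    [-1,0,0,0,0,0],
    [-2,0,0,0,0,0],
    [-4,0,0,0,0,0],
    [-8,-0.5,0,0,0,0],
    [-15,-1,0,0,0,0],
    [-20,-1,0,0,0,0],
    [-25,0,0,0,0,0],
    [-10,0,20,0,0,0],
    [0,0,35,0,0,0],
    [0,0,35,0,0,0],
    [0,35,35,0,0,0],
    [0,35,0,0,0,0],
    [0,35,0,0,0,0],
    [0,35,0,0,0,0],
    [0,0,0,0,0,0]
  ]
}}

```text
clock: 25.02
position: [517.7, -43.7, 154.4]
ee_rot: [-0.035, 0.999, 0.0, 0.001]
contact_force: [-0.4, -0.3, -0.2]
gripper_width: 50.4
grasp_force: 0.0
```

Run:
```python
from h import *
d=snap('top','t5.png'); s=read_state(); p=s['position']
print(p,s['clock'],s['contact_force'])
g=np.array([.998,.063])
print((w2px(d,[[656+4*.998,-177+4*.063,44],[656+4*.998-46,-177+.25-46*.063,44]])-[320,100])*4)
c=d['image'][100:250,320:470,::-1]; cv2.imwrite('pics/t5c.png',cv2.resize(c,None,fx=4,fy=4,interpolation=cv2.INTER_CUBIC))
```

```text
[517.53912434 -45.35808098 154.15030997] 25.0667 [0.13443278 0.35575608 0.3057256 ]
[[237.63943989 255.28054062]
 [240.54519978 305.07341105]]
```

View pics/t5c.png

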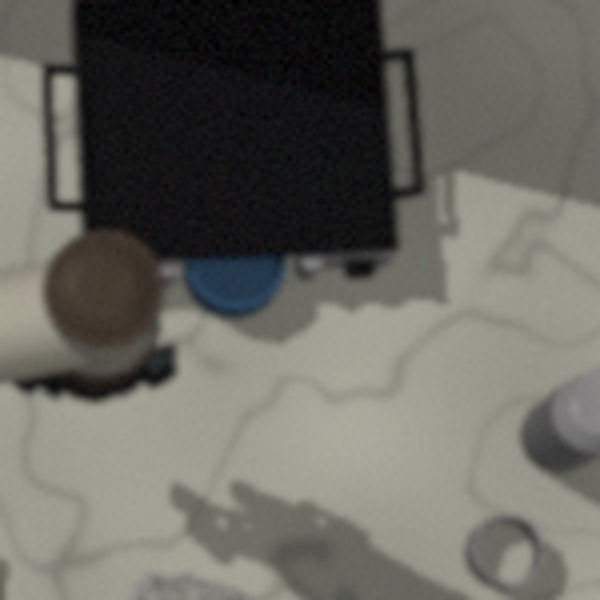

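The crop shows the ramekin half inside the bay (near edge at (235,305)), between the knobs at 170 and 312. The fingers are clear of it and nothing else has moved.

```bash
python3 -c "
from bench import job_done; print(job_done())"
```

```text
the job is handed in; nothing more can be done
None
```

The job is handed in (no verdict came back): the blue ramekin was slid round the mortar and butter dish into the drip bay, pressed on the bumper with an estimated 9 N for about half a second, eased off and left standing there, though that it still touches the bumper is inferred from the slow release, not measured.

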